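# Nudge the round blank into its nest and press start

## Robot

A 6-joint arm with a two-finger parallel gripper is mounted at the origin on the work surface. World frame = base frame: x ahead of the robot, y to its left, z up, the work surface at z = 0. Lengths are in m, angles in rad, forces in N, time in s.
With the tool pointing down it reaches from about 0.375 to 0.9 m from the base axis. Payload 3.1 kg.
Tool frame: the origin (TCP) lies at the very end of the fingers, on their centre line; the grasp point (between the pads) lies 19 mm behind it (hold_point_z is the distance from the TCP to the grasp point, in m); z points along the fingers, y is the line along which they close (so a half turn about z gives the same grasp; the last joint's range is limited). The gripper opens to 87 mm and grips with 3 to 60 N. Pads are 19 mm wide; open, the fingers measure 117 mm over their backs; the gripper's body (75 mm by 190 mm) begins 51 mm behind the grasp point.
Start: joints at [-0.178, 0.527, 1.433, -0, 1.181, -0.178], TCP at [0.625, 0, 0.223] pointing down, gripper open.
Joint ranges: [-3.08, 3.08], [-0.75, 2.2], [0.22, 2.44], [-1.43, 4.57], [0, 2.65], [-2.85, 2.85]. Speed limits (rad/s): [2.79, 2.79, 3.14, 3.14, 3.14, 3.14].

## Interface

Orientations are given as [roll, pitch, yaw] about the fixed x, y, z axes, in that order (R = Rz(yaw) Ry(pitch) Rx(roll)).
In Python, from bench import * gives the robot as it stands.
- The arm moves only by the shell command python3 -m creep 'ROWS' [OPENING] [FORCE]. ROWS is text: rows parted by semicolons, each of 6 numbers parted by spaces: the shift along the tool's x, y, z in m, then the turn, a rotation vector about the tool's x, y, z in degrees. In form: x y z wx wy wz; .... A call has 1 to 5 rows; each row is the pose to reach, as a shift and turn from the pose commanded when the call began, along the tool's axes at that moment; what a row does not reach only later rows make up. A row lasts 1/12 s, in which the tool goes at most 41.7 mm and 7.16 degrees, less where a joint would pass 70% of its speed; a pose out of reach is approached as far as the arm can. A call with a gripper value outside its range is refused whole. OPENING is the opening, from 0 (shut) to 1 (fully open), set as the call begins (- or left out, the last holds). The fingers move at their own pace and stop on an object; FORCE is the grip in N (left out, the last holds). Time passes only in rows, so rows that repeat a pose let the fingers close. It gives the time, the measured TCP pose, the force, the opening and the grip force at its end, in the units of the state.
- get_state(): the state, without advancing time (a new reading comes with each control period).
- capture(name): name is "scene" or "side" or "wrist"; returns (picture, depth): 384x512x3 uint8, red, green, blue; 384x512 float32, m along the optical axis (not along the pixel's ray), 0 where there is no reading.
- camera_params(name): a dict with "mtx" (3x3 intrinsics, pixels), "origin" and "rotation" of the camera in the world. Camera axes: x right, y down, z forward; pixel columns grow to the right and rows downward; lengths in m; the calibration is good to about 2 mm. A picture is of the moment at which its call begins: read the wrist's pose just before it. camera_params takes no time and is no camera call; for the wrist camera it gives the pose at the moment of the call.
- close_job(): hands the job in; it is judged then, once.
The state is a dict: "time_s": time; "joint_positions": joint angles; "joint_vel": joint speeds; "tau": joint torques, N m; "position": TCP position; "tcp_rot": TCP orientation; "contact_force": force on the tool from outside, world axes, zero at the start; "wrist_torque": the same for the moment, N m; "finger_gap": opening from 0.0 (shut) to 1.0 (fully open); "grip_force": force on a finger pad.
Only numpy, scipy, OpenCV 4.12 (cv2) and the standard library are available. Lean on these libraries where they do the work, as an engineer would, in place of code of your own. Each camera call takes 0.05 s, during which the arm holds its last target. There are 200 camera calls.

## Task

The loose brass blank lies on top of the aluminium nest plate: with your fingertips, push it across the plate, without picking it up, until it drops flat into the larger round nest. Then press the flat-topped start button on the operator box all the way in and let it come back out. Do not press the mushroom-headed stop button, and leave the V-block, battery pack and ring gauge where they are.

Things in the scene. Friction and masses are not known exactly. Their poses are not given: they have to be found in the camera images.
- blank: Loose solid brass disc, 50 mm across and 10 mm thick, 0.10 to 0.20 kg. Origin at the centre of its underside, z up. It starts lying flat on top of the nest plate, 80 to 155 mm from the nest's centre. Seated in the nest it stands 3 mm above the plate.
- fixture: Fixed aluminium nest plate, 220 (x) by 200 (y) mm, turned any way. Origin under its centre at table level, z up; flat top 45 mm above the table. Two round nests, 7 mm deep, dark floors: the larger, 54 mm across, at (45, 45) mm in its frame; the smaller, 34 mm, at (-55, 50), too small for the blank. A strip 6 mm high lies along its +y edge (y 86 to 98). Dark dots are flush. A screw sticks out to x = -130.
- nest (a point): Centre of the floor of the larger nest, 7 mm below the plate's top (38 mm above the table); axes as the plate's.
- panel: Fixed grey operator box, 170 (x) by 100 (y) by 45 mm high, origin under its centre at table level. Two buttons stand on top: the start button at x = +45 mm and the stop button at x = -45 mm in its frame.
- start_top (a point): Centre of the top face of the start button: a flat steel disc, 32 mm across, in a black housing, 67 mm above the table. It is pressed straight down.
- start (a joint): Travel of the start button: 0 out, 0.006 m fully in (5 N); springs back when let go. It counts as pressed from 0.0045 m.
- stop (a joint): Travel of the stop button, a black mushroom head 42 mm across on a steel collar, its top 81 mm above the table: 0 out, 0.006 m fully in; springs back. Not to be pressed.
- vblock: Loose steel V-block, 90 (x) by 60 (y) by 38 mm high, on the table; origin under its centre.
- battery: Loose black tool battery pack, 110 (x) by 75 (y) by 55 mm high, on the table; origin under its centre.
- ring_gauge: Loose steel ring, 68 mm outside, 40 mm inside, 25 mm high, on the table; origin under its centre.
Not all that is in view belongs to the job. What is shaped like the blank but red or turquoise is not meant.

How it is judged:
On the way, in this order (a step that is already met when the one before it is completed fails the run):
1. the blank lies flat in the larger nest (horizontal distance between blank and nest below 0.004 m and z of blank in the frame of nest below 0.002 m and angle between blank's own z axis and vertical below 0.05 rad and linear speed of blank below 0.02 m/s), for 0.2 s.
2. then the start button is pressed all the way in (value of joint start above 0.0045 m).
At the end, for the whole second after the job is handed in: The blank lies at rest in the larger nest (centre within 4 mm of the nest's, underside within 2 mm of its floor, tilt under 0.05 rad), the start button is back out (within 1.5 mm), the stop button was not pressed, and the V-block, battery and ring gauge are within 20 mm of where they stood (horizontal distance between blank and nest below 0.004 m and z of blank in the frame of nest below 0.002 m and angle between blank's own z axis and vertical below 0.05 rad and linear speed of blank below 0.01 m/s and value of joint each of start, stop below 0.0015 m and distance of each of vblock, battery, ring_gauge from where it was at the start of the episode below 0.02 m); the robot touches nothing.
It fails at once if the blank is lifted more than 8 mm above the plate's top (z of blank in the frame of nest above 0.015 m).
It fails at once if the start button is pressed before the blank is seated (value of joint start above 0.003 m and not (horizontal distance between blank and nest below 0.004 m and z of blank in the frame of nest below 0.002 m and angle between blank's own z axis and vertical below 0.05 rad)).
It fails at once if the stop button is pressed (value of joint stop above 0.003 m).
It fails at once if the V-block, battery pack or ring gauge is moved more than 20 mm (distance of any of vblock, battery, ring_gauge from where it was at the start of the episode above 0.02 m).
It also fails if it takes over 45 s, if anything falls off the work surface, if the arm or the gripper's body presses on something with over 40 N, if the wrist force passes 120 N, or if a joint passes its speed limit or range.

## Working session

There is one attempt and no reset: what is moved stays moved. The work goes in short steps, Python scripts to look and compute and a shell command to move; the robot and the scene stay as the last step left them, time stands still between calls to the robot, and variables do not carry over. Pictures are saved under pics/ and viewed, at most 10 in all, crops included, and the job is handed in when it is done.

```bash
mkdir -p pics
cat > h.py <<'E'
from bench import *
import numpy as np, cv2
def snap(n,f):
    P=camera_params(n); im,d=capture(n); cv2.imwrite('pics/'+f+'.png',im[:,:,::-1]); np.savez('pics/'+f+'.npz',im=im,d=d,K=np.array(P['mtx']),o=np.array(P['origin']),R=np.array(P['rotation']))
def load(f): return np.load('pics/'+f+'.npz')
def pt(S,u,v,z=None):
    r=S['R']@np.linalg.inv(S['K'])@np.array([u,v,1.])
    return S['o']+r*(S['d'][int(round(v)),int(round(u))] if z is None else (z-S['o'][2])/r[2])
def cloud(S):
    v,u=np.mgrid[:384,:512]; r=np.stack([u,v,np.ones_like(u)],-1)@np.linalg.inv(S['K']).T
    return (r*S['d'][...,None])@S['R'].T+S['o']
E
python3 - <<'E'
from h import *
snap('scene','s1'); snap('side','d1')
a=cv2.imread('pics/s1.png');b=cv2.imread('pics/d1.png')
cv2.imwrite('pics/s1b.png',cv2.resize(a,(800,600)))
s=get_state();print(s['position'],s['tcp_rot'],s['time_s'],load('s1')['o'],load('d1')['o'])
E
```

```text
[6.24331036e-01 1.50871408e-04 2.21657759e-01] [-3.13964128e+00 -3.25146743e-04  1.57081421e+00] 0.1 [1.19820789 0.13723748 0.63214747] [ 0.10585015 -0.6122481   0.55438099]
```

View pics/s1b.png

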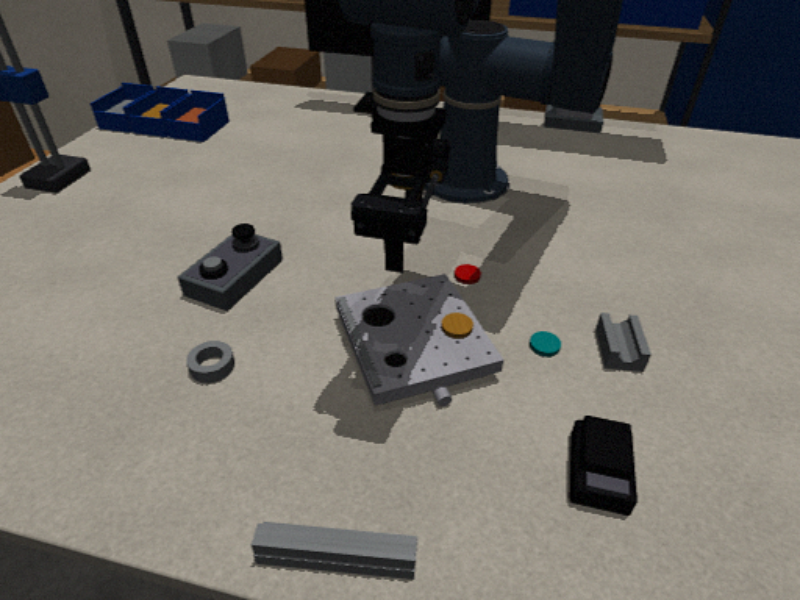

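View pics/d1.png

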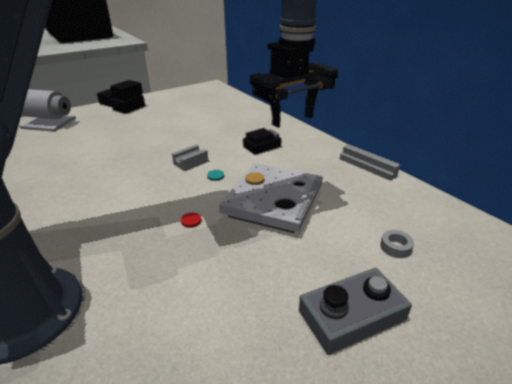

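The scene view (800 px scale) shows three discs: orange-brass on the plate at (457,324), red on the table at (467,273), and turquoise on the table at (545,343). I choose the brass one on the plate. The larger nest is at (378,316) and the smaller at (396,359). The start button (steel) is at (213,266) and the stop (black mushroom) at (243,235).

Run:
```python
from h import *
k=512/800
for f in ['s1','d1']:
    S=load(f); im=S['im']; hsv=cv2.cvtColor(im,cv2.COLOR_RGB2HSV)
    m=cv2.inRange(hsv,(8,120,80),(28,255,255)); 
    n,l,st,c=cv2.connectedComponentsWithStats(m)
    for i in range(1,n):
        if st[i,4]>60:
            q=pt(S,*c[i],0.055); dd=pt(S,*c[i]); print(f,'brass',c[i],st[i,4],q.round(4),dd.round(4))
S=load('s1')
for n,u,v,z in [('big',378*k,316*k,.038),('small',396*k,359*k,.038),('start',213*k,265*k,.067),('stop',243*k,231*k,.081),('screw',443*k,396*k,None),('c1',501*k,360*k,.045),('c2',375*k,393*k,.045),('c3',337*k,296*k,.045),('c4',445*k,276*k,.045)]:
    print(n,pt(S,u,v,z).round(4), pt(S,u,v).round(4))
S=load('d1')
for n,u,v,z in [('big',285.5,204,.038),('small',299.5,184,.038),('start',378,284,.067),('stop',336,295,.081)]:
    print('side',n,pt(S,u,v,z).round(4), pt(S,u,v).round(4))
a=cv2.imread('pics/s1.png')[165:265,200:335]
cv2.imwrite('pics/crop.png',cv2.resize(a,None,fx=5.5,fy=5.5,interpolation=cv2.INTER_CUBIC))
```

```text
Traceback (most recent call last):
  File "h.py", line 8, in pt
    return S['o']+r*(S['d'][int(round(v)),int(round(u))] if z is None else (z-S['o'][2])/r[2])
                                                                                         ~^^^
IndexError: invalid index to scalar variable.
```

The rotation is apparently stored as a 3-vector (roll, pitch, yaw), so I'll convert it.

```bash
python3 - <<'E'
s=open('h.py').read()
s=s.replace("def load(f): return np.load('pics/'+f+'.npz')","from scipy.spatial.transform import Rotation\ndef load(f):\n    S=dict(np.load('pics/'+f+'.npz'))\n    if S['R'].shape==(3,): S['R']=Rotation.from_euler('xyz',S['R']).as_matrix()\n    return S")
open('h.py','w').write(s)
E
cat > m1.py <<'E'
from h import *
k=512/800
print(load('s1')['R'].round(3).tolist())
for f in ['s1','d1']:
    S=load(f); im=S['im']; hsv=cv2.cvtColor(im,cv2.COLOR_RGB2HSV)
    m=cv2.inRange(hsv,(8,120,80),(28,255,255)); 
    n,l,st,c=cv2.connectedComponentsWithStats(m)
    for i in range(1,n):
        if st[i,4]>60:
            q=pt(S,*c[i],0.055); dd=pt(S,*c[i]); print(f,'brass',c[i],st[i,4],q.round(4),dd.round(4))
S=load('s1')
for n,u,v,z in [('big',378*k,316*k,.038),('small',396*k,359*k,.038),('start',213*k,265*k,.067),('stop',243*k,231*k,.081),('screw',443*k,396*k,None),('c1',501*k,360*k,.045),('c2',375*k,393*k,.045),('c3',337*k,296*k,.045),('c4',445*k,276*k,.045)]:
    print(n,(pt(S,u,v,z) if z else z), pt(S,u,v).round(4))
S=load('d1')
for n,u,v,z in [('big',285.5,204,.038),('small',299.5,184,.038),('start',378,284,.067),('stop',336,295,.081)]:
    print('side',n,pt(S,u,v,z).round(4), pt(S,u,v).round(4))
a=cv2.imread('pics/s1.png')[165:265,200:335]
cv2.imwrite('pics/crop.png',cv2.resize(a,None,fx=5.5,fy=5.5,interpolation=cv2.INTER_CUBIC))
E
python3 m1.py
```

```text
[[-0.238, 0.624, -0.744], [0.971, 0.166, -0.172], [0.016, -0.763, -0.646]]
s1 brass [337.75806452  12.16129032] 62 [-1.3651  0.0494  0.055 ] [-0.8301  0.0677  0.1755]
s1 brass [98.85714286 70.74285714] 70 [-0.06   -0.8584  0.055 ] [-0.1066 -0.8952  0.0336]
s1 brass [401.64150943  69.83018868] 106 [-0.4328  0.3933  0.055 ] [-1.1759  0.51   -0.2079]
s1 brass [122.19512195  73.31707317] 82 [-0.062  -0.7505  0.055 ] [-0.1007 -0.7778  0.0373]
s1 brass [ 12.59090909 106.59090909] 88 [ 0.3085 -0.957   0.055 ] [ 0.094  -1.2208 -0.0841]
s1 brass [292.33179724 206.7235023 ] 217 [0.5683 0.0758 0.055 ] [0.5693 0.0758 0.0559]
d1 brass [254.23809524 177.95238095] 147 [0.5627 0.0704 0.055 ] [0.563  0.0709 0.0547]
big [ 0.56582769 -0.0525446   0.038     ] [ 0.5629 -0.0534  0.0352]
small [ 6.50917112e-01 -4.74349575e-04  3.80000000e-02] [ 0.6527 -0.      0.0399]
start [ 0.5433856  -0.35156841  0.067     ] [ 0.5425 -0.3522  0.0662]
stop [ 0.45265419 -0.33830545  0.081     ] [ 0.4534 -0.3378  0.0816]
screw None [0.6912 0.0791 0.0241]
c1 [0.62018752 0.15133664 0.045     ] [0.6192 0.1514 0.044 ]
c2 [ 0.72695446 -0.01080641  0.045     ] [ 0.7268 -0.0108  0.0448]
c3 [ 0.54281189 -0.12999415  0.045     ] [ 4.927e-01 -1.504e-01  1.000e-04]
c4 [0.44265584 0.03436704 0.045     ] [0.4437 0.0345 0.0458]
side big [ 0.5723 -0.0502  0.038 ] [ 0.5716 -0.051   0.0388]
side small [6.587e-01 2.000e-04 3.800e-02] [ 0.657  -0.0017  0.0396]
side start [ 0.5291 -0.364   0.067 ] [ 0.5285 -0.3644  0.0677]
side stop [ 0.4418 -0.3473  0.081 ] [ 0.4415 -0.3475  0.0814]
```

View pics/crop.png

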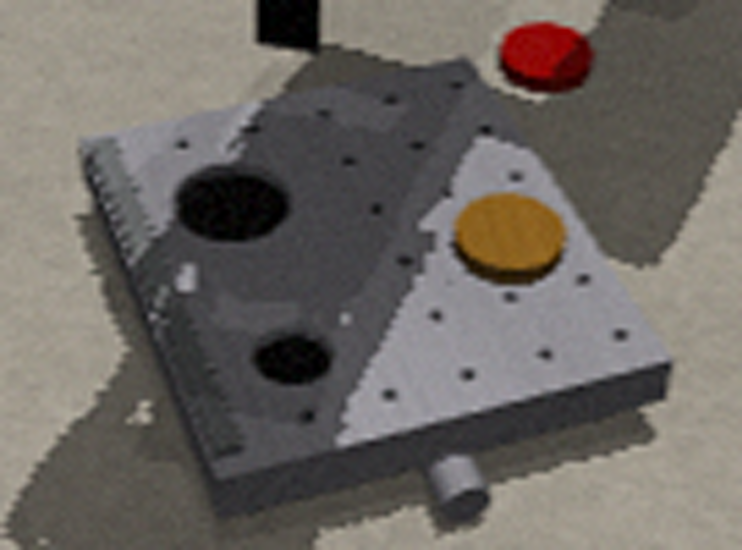

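The crop confirms it: a brass disc at crop (510,235), larger nest at (232,206), smaller at (292,358), strip on the left edge. The push is about 124 mm, nearly along world -y (tool -x). Next, a closer look from the wrist.

```bash
python3 -m creep '0.02 -0.03 0 0 0 0; 0.05 -0.055 0 0 0 0; 0.05 -0.055 0 0 0 0; 0.05 -0.055 0 0 0 0' 0.4
python3 - <<'E'
from h import *
snap('wrist','w1')
S=load('w1');print(S['o'],S['R'].round(3).tolist())
for p in [(.566,.073,.055),(.569,-.051,.038),(.655,0,.038)]:
    c=S['K']@(S['R'].T@(np.array(p)-S['o'])); print(p,c[:2]/c[2])
E
```

```text
time_s: 0.43
position: [0.5681, 0.0515, 0.2222]
tcp_rot: [-3.14, -0.0, 1.573]
contact_force: [0.6, 0.2, 0.6]
finger_gap: 0.785
grip_force: 0.0
[0.56826909 0.13697634 0.38388711] [[1.0, 0.004, -0.0], [0.003, -0.952, -0.306], [-0.002, 0.306, -0.952]]
(0.566, 0.073, 0.055) [251.45803358 152.45394972]
(0.569, -0.051, 0.038) [254.05055572 258.342026  ]
(0.655, 0, 0.038) [333.76678201 216.47717555]
```

View pics/w1.png

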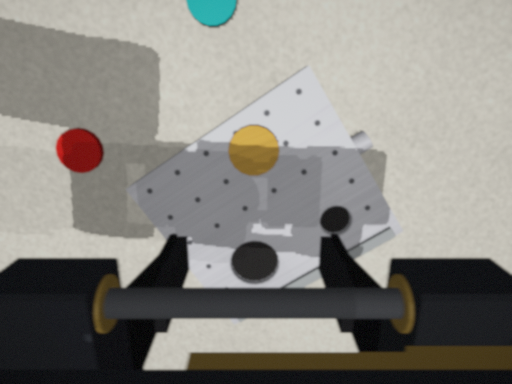

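The wrist view shows the blank at (254,150), larger nest at (255,262), smaller at (335,220). Now precise fits.

```bash
cat > fit.py <<'E'
from h import *
import sys
def blob(S,m,z,near):
    cs,_=cv2.findContours(m,cv2.RETR_EXTERNAL,cv2.CHAIN_APPROX_NONE)
    cs=[c for c in cs if len(c)>30]
    c=min(cs,key=lambda c:np.linalg.norm(c[:,0].mean(0)-near))
    w=np.array([pt(S,u,v,z)[:2] for u,v in c[:,0]])
    (x,y),r=cv2.minEnclosingCircle((w*1000).astype(np.float32)); e=cv2.fitEllipse((w*1000).astype(np.float32))
    print(c[:,0].mean(0).round(1),'circ',round(x,1),round(y,1),'r',round(r,1),'ell',np.round(e[0],1),np.round(e[1],1))
if __name__=='__main__':
    S=load('w1'); hsv=cv2.cvtColor(S['im'],cv2.COLOR_RGB2HSV)
    b=cv2.inRange(hsv,(12,110,60),(30,255,255))
    d=cv2.inRange(hsv,(0,0,0),(180,255,60))
    blob(S,b,.055,(254,150)); blob(S,d,.045,(255,262)); blob(S,d,.045,(335,220))
    print(get_state()['position'])
E
python3 fit.py
```

```text
[253.3 149.8] circ 567.8 75.1 r 24.1 ell [567.8  75. ] [46.6 47.3]
[254.4 260.4] circ 569.2 -49.8 r 24.1 ell [569.2 -50. ] [45.7 47.4]
[254.4 260.4] circ 569.2 -49.8 r 24.1 ell [569.2 -50. ] [45.7 47.4]
[0.56977084 0.05046312 0.22254716]
```

```bash
python3 -m creep '0.04 -0.001 0 0 0 0; 0.0745 -0.002 0.02 0 0 0; 0.0745 -0.002 0.06 0 0 0; 0.0745 -0.002 0.095 0 0 0; 0.0745 -0.002 0.095 0 0 0' 0.4
python3 -m creep '0 0 0 0 0 0; 0 0 0 0 0 0' 0.4
```

```text
time_s: 0.9
position: [0.5641, 0.1242, 0.1211]
tcp_rot: [-3.129, 0.001, 1.571]
contact_force: [-0.8, -0.9, -0.8]
finger_gap: 0.42
grip_force: 0.0
time_s: 1.07
position: [0.5699, 0.1239, 0.1287]
tcp_rot: [3.139, 0.0, 1.57]
contact_force: [0.9, -0.0, 0.7]
finger_gap: 0.4
grip_force: 0.0
```

```bash
python3 -m creep '0 0 0.03 0 0 0; 0 0 0.06 0 0 0; 0 0 0.072 0 0 0; 0 0 0.078 0 0 0; 0 0 0.078 0 0 0'
python3 - <<'E'
from h import *
print(np.mean([get_state()['position'] for _ in range(20)],0))
snap('side','d2')
im=cv2.imread('pics/d2.png')[110:230,190:350]
cv2.imwrite('pics/d2c.png',cv2.resize(im,None,fx=4.5,fy=4.5,interpolation=cv2.INTER_CUBIC))
E
```

```text
time_s: 1.48
position: [0.5687, 0.1241, 0.0499]
tcp_rot: [3.141, -0.0, 1.57]
contact_force: [-0.0, -0.7, -0.1]
finger_gap: 0.399
grip_force: 0.0
[0.56867124 0.12414348 0.04994997]
```

View pics/d2c.png

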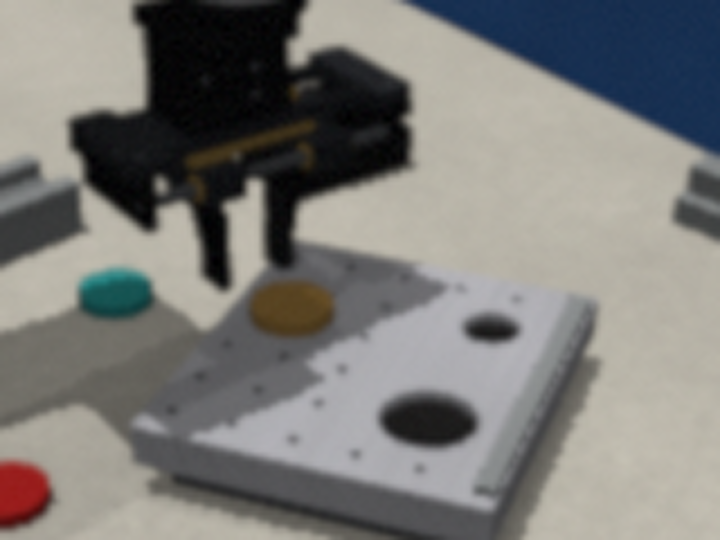

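The fingers (crop (217,275) and (283,258)) stand behind the blank at (292,307), with the nest at (428,420) ahead. Pushing along tool -x.

```bash
python3 -m creep '-0.007 0 0 0 0 0; -0.014 0 0 0 0 0; -0.02 0 0 0 0 0; -0.026 0 0 0 0 0; -0.032 0 0 0 0 0' && python3 -m creep '-0.006 0 0 0 0 0; -0.012 0 0 0 0 0; -0.018 0 0 0 0 0; -0.024 0 0 0 0 0; -0.03 0 0 0 0 0' && python3 -m creep '-0.006 0 0 0 0 0; -0.012 0 0 0 0 0; -0.018 0 0 0 0 0; -0.024 0 0 0 0 0; -0.028 0 0 0 0 0'
python3 - <<'E'
from h import *
from fit import blob
print(get_state()['position'])
snap('side','d3');snap('scene','s3')
S=load('d3'); hsv=cv2.cvtColor(S['im'],cv2.COLOR_RGB2HSV)
b=cv2.inRange(hsv,(8,110,60),(30,255,255))
d=cv2.inRange(hsv,(0,0,0),(180,255,60))
blob(S,b,.055,(270,190)); blob(S,d,.045,(285,204))
im=cv2.imread('pics/d3.png')[110:230,190:350]
cv2.imwrite('pics/d3c.png',cv2.resize(im,None,fx=4.5,fy=4.5,interpolation=cv2.INTER_CUBIC))
S=load('d2'); hsv=cv2.cvtColor(S['im'],cv2.COLOR_RGB2HSV)
b=cv2.inRange(hsv,(8,110,60),(30,255,255))
blob(S,b,.055,(254,178));blob(S,cv2.inRange(hsv,(0,0,0),(180,255,60)),.045,(285,204))
E
```

```text
time_s: 1.95
position: [0.5683, 0.0918, 0.0502]
tcp_rot: [3.141, -0.0, 1.57]
contact_force: [-0.2, 1.3, 0.4]
finger_gap: 0.404
grip_force: 0.7
time_s: 2.37
position: [0.568, 0.062, 0.0496]
tcp_rot: [3.142, -0.0, 1.571]
contact_force: [0.1, 1.9, 1.1]
finger_gap: 0.399
grip_force: 1.0
time_s: 2.78
position: [0.568, 0.0337, 0.0495]
tcp_rot: [-3.141, 0.0, 1.57]
contact_force: [0.2, 1.1, 2.4]
finger_gap: 0.404
grip_force: 1.0
[0.56795632 0.0337168  0.04952181]
[269.5 189.1] circ 564.8 5.4 r 28.9 ell [564.6   4.8] [45.2 55.3]
[284.3 203.4] circ 564.7 -55.2 r 23.3 ell [566.1 -54.1] [37.2 46.1]
[254.5 178.1] circ 563.6 69.9 r 27.3 ell [563.4  69.9] [45.2 52.6]
[284.5 203.3] circ 565.2 -55.1 r 22.9 ell [566.5 -54.4] [37.  44.3]
```

View pics/d3c.png

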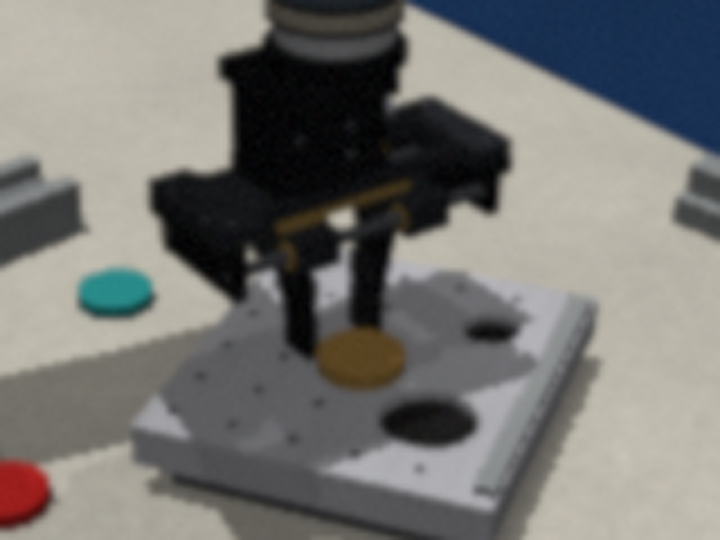

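The blank at crop (360,358) sits cradled between the fingers, heading for the nest at (428,420). Continuing with a slight +x correction.

```bash
python3 -m creep '-0.006 0 0 0 0 0; -0.012 0.0005 0 0 0 0; -0.018 0.001 0 0 0 0; -0.024 0.0013 0 0 0 0; -0.03 0.0013 0 0 0 0' && python3 -m creep '-0.005 0 0 0 0 0; -0.01 0 0 0 0 0; -0.015 0 0 0 0 0; -0.02 0 0 0 0 0; -0.024 0 0 0 0 0' && python3 -m creep '-0.002 0 0 0 0 0; -0.004 0 0 0 0 0; -0.004 0 0 0 0 0'
python3 - <<'E'
from h import *
snap('side','d4')
im=cv2.imread('pics/d4.png')[110:230,190:350]
cv2.imwrite('pics/d4c.png',cv2.resize(im,None,fx=4.5,fy=4.5,interpolation=cv2.INTER_CUBIC))
E
```

```text
time_s: 3.3
position: [0.5694, 0.0038, 0.0495]
tcp_rot: [3.142, 0.0, 1.571]
contact_force: [0.2, 1.0, 0.3]
finger_gap: 0.4
grip_force: 0.5
time_s: 3.72
position: [0.5694, -0.02, 0.0497]
tcp_rot: [3.141, 0.0, 1.571]
contact_force: [-1.5, 0.0, 0.5]
finger_gap: 0.401
grip_force: 0.4
time_s: 3.97
position: [0.5693, -0.0239, 0.0495]
tcp_rot: [-3.142, 0.0, 1.571]
contact_force: [0.9, -1.4, -0.8]
finger_gap: 0.397
grip_force: 0.0
```

View pics/d4c.png

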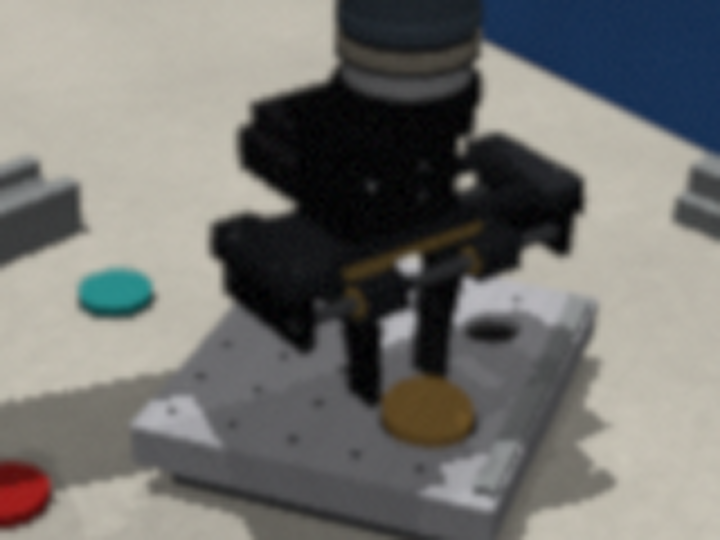

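The blank now covers the nest at crop (428,412) and seems to have dropped in, with zero push force. I'll back off, rise, and check with depth from above.

```bash
python3 -m creep '0.012 0 0 0 0 0; 0.02 0 -0.03 0 0 0; 0.03 0 -0.07 0 0 0; 0.05 0 -0.11 0 0 0; 0.05 0 -0.13 0 0 0' && python3 -m creep '0 0 -0.01 0 0 0; 0 0 -0.02 0 0 0; 0 0 -0.02 0 0 0' 0
python3 - <<'E'
from h import *
from fit import blob
print(get_state()['position'])
snap('wrist','w5')
S=load('w5');C=cloud(S); hsv=cv2.cvtColor(S['im'],cv2.COLOR_RGB2HSV)
b=cv2.inRange(hsv,(8,110,50),(30,255,255))
b[300:]=0
c=np.argwhere(b)
n,l,st,ce=cv2.connectedComponentsWithStats(b); i=1+st[1:,4].argmax(); m=cv2.erode((l==i).astype(np.uint8),np.ones((5,5)))>0
P=C[m]; A=np.c_[P[:,:2]-P[:,:2].mean(0),np.ones(len(P))]; print('blank top',P.mean(0),'plane',np.linalg.lstsq(A,P[:,2],rcond=None)[0])
q=(C[...,2]>.041)&(C[...,2]<.049)&(np.linalg.norm(C[...,:2]-P[:,:2].mean(0),axis=-1)<.06)&(np.linalg.norm(C[...,:2]-P[:,:2].mean(0),axis=-1)>.032)
print('plate z',np.median(C[q][:,2]))
blob(S,b,.048,ce[i])
S=load('d1');C=cloud(S)
for lo,hi,n,x in [(.063,.071,'start',(.535,-.358)),(.077,.085,'stop',(.447,-.343))]:
    q=(C[...,2]>lo)&(C[...,2]<hi)&(np.linalg.norm(C[...,:2]-x,axis=-1)<.035)
    print(n,q.sum(),C[q].mean(0),C[q].min(0),C[q].max(0))
E
```

```text
time_s: 4.43
position: [0.5702, 0.0299, 0.1831]
tcp_rot: [3.138, -0.001, 1.573]
contact_force: [0.8, 0.1, -0.2]
finger_gap: 0.398
grip_force: 0.0
time_s: 4.68
position: [0.5698, 0.0268, 0.2007]
tcp_rot: [3.139, 0.0, 1.571]
contact_force: [-0.4, -0.4, -0.1]
finger_gap: 0.255
grip_force: 0.0
[0.56975636 0.02677188 0.2006587 ]
blank top [ 0.56947883 -0.04712855  0.0529328 ] plane [0.02571932 1.03149383 0.0529328 ]
plate z 0.04444740424103946
[252.  250.3] circ 569.1 -50.4 r 25.7 ell [569.6 -50.1] [47.9 49. ]
start 212 [ 0.53015706 -0.36202568  0.06694863] [ 0.51604088 -0.37633628  0.06304471] [ 0.54723901 -0.34563746  0.06973853]
stop 400 [ 0.44173516 -0.34547394  0.08089398] [ 0.42301268 -0.36496097  0.07700943] [ 0.46403379 -0.32417002  0.08358154]
```

The plane fit was probably contaminated by the finger in front, so I'll filter it robustly.

Run:
```python
from h import *
S=load('w5');C=cloud(S); hsv=cv2.cvtColor(S['im'],cv2.COLOR_RGB2HSV)
b=cv2.inRange(hsv,(8,110,50),(30,255,255))>0
q=b&(np.linalg.norm(C[...,:2]-(.5693,-.0505),axis=-1)<.022)&(C[...,2]<.07)
P=C[q];A=np.c_[P[:,:2]-P[:,:2].mean(0),np.ones(len(P))]
print(q.sum(),P.mean(0),np.median(P[:,2]),P.std(0),np.linalg.lstsq(A,P[:,2],rcond=None)[0])
cv2.imwrite('pics/w5c.png',cv2.resize(cv2.imread('pics/w5.png'),(700,525)))
```

```text
1215 [ 0.56968251 -0.04987599  0.05106569] 0.051084601584648115 [0.01079334 0.01103389 0.00174454] [0.02653083 0.14523048 0.05106569]
```

View pics/w5c.png

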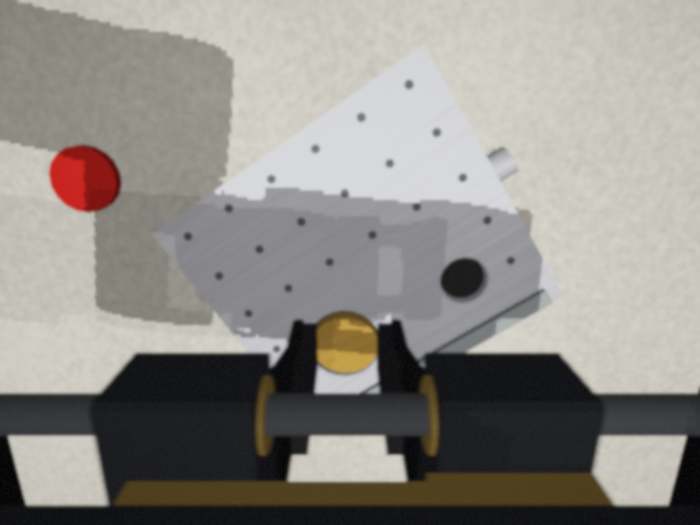

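The disc, at (346,343), is still tilted 0.145 rad: front down, rear resting on the near rim. It needs a few mm more push, so I'm going back down the same way.

```bash
python3 -m creep '0 0 0.03 0 0 0; 0 0 0.07 0 0 0; 0 0 0.11 0 0 0; 0 0 0.14 0 0 0; 0 0 0.15 0 0 0' 0.4 && python3 -m creep '0 0 0 0 0 0; -0.01 0 0 0 0 0; -0.02 0 0 0 0 0; -0.03 0 0 0 0 0; -0.04 0 0 0 0 0' && python3 -m creep '-0.004 0 0 0 0 0; -0.007 0 0 0 0 0; -0.01 0 0 0 0 0; -0.0115 0 0 0 0 0; -0.013 0 0 0 0 0' && python3 -m creep '-0.001 0 0 0 0 0; -0.002 0 0 0 0 0; -0.002 0 0 0 0 0'
cat > chk.py <<'E'
from h import *
import sys
f=sys.argv[1]; n='side' if f[0]=='d' else 'wrist' if f[0]=='w' else 'scene'
snap(n,f)
S=load(f);C=cloud(S); hsv=cv2.cvtColor(S['im'],cv2.COLOR_RGB2HSV)
b=cv2.inRange(hsv,(8,110,50),(30,255,255))>0
x=(.5693,-.0505) if n!='side' else (.566,-.055)
q=b&(np.linalg.norm(C[...,:2]-x,axis=-1)<.022)&(C[...,2]<.07)&(C[...,2]>.035)
P=C[q];A=np.c_[P[:,:2]-P[:,:2].mean(0),np.ones(len(P))]
print(q.sum(),P.mean(0),np.median(P[:,2]),np.linalg.lstsq(A,P[:,2],rcond=None)[0])
E
python3 chk.py d6
```

```text
time_s: 5.15
position: [0.5639, 0.0266, 0.045]
tcp_rot: [-3.128, -0.002, 1.57]
contact_force: [-19.4, 0.1, 81.6]
finger_gap: 0.39
grip_force: 41.2
time_s: 5.57
position: [0.5693, -0.015, 0.0495]
tcp_rot: [3.142, 0.0, 1.57]
contact_force: [-0.5, -0.0, -0.4]
finger_gap: 0.401
grip_force: 0.0
time_s: 5.98
position: [0.5692, -0.0265, 0.0496]
tcp_rot: [3.142, -0.0, 1.571]
contact_force: [-0.4, -0.4, 0.7]
finger_gap: 0.401
grip_force: 0.0
time_s: 6.23
position: [0.5693, -0.0284, 0.0496]
tcp_rot: [3.142, 0.0, 1.571]
contact_force: [1.0, 0.4, 0.2]
finger_gap: 0.403
grip_force: 0.0
171 [ 0.56487028 -0.0562008   0.04830303] 0.048544882033469405 [0.02205075 0.03404757 0.04830303]
```

The fast descent overshot and the fingertips briefly touched the plate at 82 N, under the 120 N limit. I'll descend more gently from here. The blank's top is now at about 0.048, the seated height; I'll confirm after retreating.

```bash
python3 -m creep '0.012 0 0 0 0 0; 0.02 0 -0.03 0 0 0; 0.03 0 -0.06 0 0 0; 0.05 0 -0.09 0 0 0; 0.05 0 -0.12 0 0 0' && python3 -m creep '0 0 -0.02 0 0 0; 0 0 -0.03 0 0 0; 0 0 -0.03 0 0 0' 0.6 
python3 chk.py w7
```

```text
time_s: 6.7
position: [0.5681, 0.0254, 0.1705]
tcp_rot: [-3.14, -0.002, 1.573]
contact_force: [0.1, 0.4, 1.0]
finger_gap: 0.401
grip_force: 0.0
time_s: 6.95
position: [0.5707, 0.0223, 0.202]
tcp_rot: [3.136, 0.001, 1.572]
contact_force: [0.4, 0.1, -0.3]
finger_gap: 0.546
grip_force: 0.0
1329 [ 0.56936457 -0.05024728  0.04745668] 0.04746311593541258 [-0.00067472 -0.00052512  0.04745668]
```

The blank is flat (tilt < 0.001 rad) with its top at 0.0475 and its centre on the nest: seated. Now to the start button, at about (0.530, -0.362).

```bash
python3 -m creep '-0.03 -0.004 -0.01 0 0 0; -0.07 -0.008 -0.02 0 0 0; -0.11 -0.012 -0.02 0 0 0; -0.15 -0.016 -0.02 0 0 0; -0.185 -0.02 -0.02 0 0 0' 0 && python3 -m creep '-0.035 -0.004 0 0 0 0; -0.07 -0.008 0 0 0 0; -0.11 -0.012 0 0 0 0; -0.145 -0.016 0 0 0 0; -0.179 -0.019 0 0 0 0' && python3 -m creep '0 0 0 0 0 0; 0 0 0 0 0 0'
python3 - <<'E'
from h import *
snap('wrist','w8')
S=load('w8');C=cloud(S)
print(get_state()['position'])
for lo,hi,n,x in [(.0625,.0715,'start',(.53,-.362)),(.077,.085,'stop',(.442,-.346))]:
    q=(C[...,2]>lo)&(C[...,2]<hi)&(np.linalg.norm(C[...,:2]-x,axis=-1)<.03)
    v,u=np.nonzero(q)
    print(n,q.sum(),C[q].mean(0),np.ptp(C[q],axis=0),u.mean(),v.mean())
E
```

```text
time_s: 7.42
position: [0.5478, -0.1652, 0.2174]
tcp_rot: [-3.138, -0.001, 1.57]
contact_force: [0.5, -0.1, -0.3]
finger_gap: 0.308
grip_force: 0.0
time_s: 7.83
position: [0.5285, -0.3437, 0.2166]
tcp_rot: [-3.138, -0.003, 1.57]
contact_force: [0.0, 0.1, 0.4]
finger_gap: 0.016
grip_force: 0.0
time_s: 8.0
position: [0.5288, -0.3438, 0.2166]
tcp_rot: [-3.138, -0.003, 1.567]
contact_force: [-0.1, 1.8, -1.0]
finger_gap: 0.005
grip_force: 0.0
[ 0.52894491 -0.34200435  0.21688072]
start 796 [ 0.53239301 -0.36045508  0.06617257] [0.02996313 0.03101753 0.00563313] 257.5615577889447 195.73115577889448
stop 1525 [ 0.44482367 -0.34359241  0.08018281] [0.0405221  0.04036649 0.00555947] 160.83081967213116 182.93377049180327
```

View pics/w8.png

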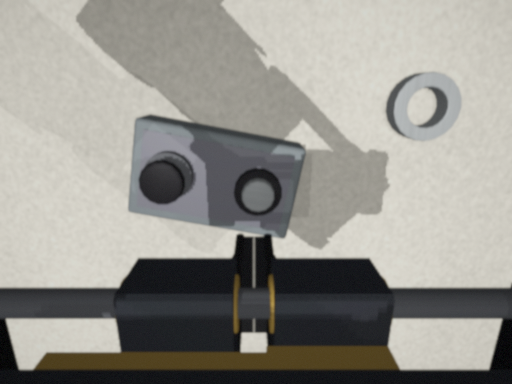

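The wrist view shows the steel start button at (257,195), black stop at (163,180), ring gauge at (424,105). The button measures 30 mm across at z 0.066, 89 mm from the stop, which matches the description. Now descending gently over it.

```bash
python3 -m creep '-0.0185 0.0035 0.02 0 0 0; -0.0185 0.0035 0.055 0 0 0; -0.0185 0.0035 0.09 0 0 0; -0.0185 0.0035 0.115 0 0 0; -0.0185 0.0035 0.13 0 0 0' && python3 -m creep '0 0 0.005 0 0 0; 0 0 0.01 0 0 0; 0 0 0.014 0 0 0; 0 0 0.017 0 0 0; 0 0 0.017 0 0 0'
```

```text
time_s: 8.47
position: [0.5317, -0.3567, 0.085]
tcp_rot: [-3.135, -0.006, 1.572]
contact_force: [-0.3, 0.1, -0.6]
finger_gap: 0.006
grip_force: 0.0
time_s: 8.88
position: [0.5341, -0.3608, 0.073]
tcp_rot: [3.141, 0.001, 1.571]
contact_force: [-0.2, -0.2, -0.9]
finger_gap: 0.008
grip_force: 0.0
```

```bash
python3 -m creep '-0.0005 -0.001 0.004 0 0 0; -0.0005 -0.001 0.007 0 0 0; 0 -0.001 0.0095 0 0 0; 0 -0.001 0.011 0 0 0; 0 -0.001 0.011 0 0 0'; python3 -m creep '0 0 0.001 0 0 0; 0 0 0.0015 0 0 0; 0 0 0.0015 0 0 0'
```

```text
time_s: 9.3
position: [0.5332, -0.362, 0.0622]
tcp_rot: [3.14, 0.002, 1.571]
contact_force: [-0.5, -1.9, 4.7]
finger_gap: 0.001
grip_force: 2.2
time_s: 9.55
position: [0.5332, -0.3621, 0.0614]
tcp_rot: [3.14, 0.002, 1.571]
contact_force: [-1.7, -1.1, 8.4]
finger_gap: 0.007
grip_force: 3.9
```

```bash
python3 -m creep '0 0 0.0008 0 0 0; 0 0 0.0008 0 0 0; 0 0 0.0008 0 0 0'; python3 -m creep '0 0 -0.006 0 0 0; 0 0 -0.02 0 0 0; 0 0 -0.05 0 0 0; 0 0 -0.09 0 0 0; 0 0 -0.12 0 0 0' && python3 -m creep '0.01 0 -0.02 0 0 0; 0.02 0 -0.04 0 0 0; 0.02 0 -0.04 0 0 0; 0.02 0 -0.04 0 0 0'
python3 chk.py s9; python3 chk.py d9
python3 - <<'E'
from h import *
snap('wrist','w9')
S=load('w9');C=cloud(S)
q=(C[...,2]>.055)&(C[...,2]<.0715)&(np.linalg.norm(C[...,:2]-(.532,-.3605),axis=-1)<.012)
print('start top',np.median(C[q],axis=0),q.sum())
E
```

```text
time_s: 9.8
position: [0.5333, -0.362, 0.0613]
tcp_rot: [3.14, 0.002, 1.571]
contact_force: [-1.9, -0.3, 11.3]
finger_gap: 0.009
grip_force: 5.7
time_s: 10.22
position: [0.5325, -0.3601, 0.1804]
tcp_rot: [-3.141, -0.002, 1.571]
contact_force: [1.0, 0.4, 0.8]
finger_gap: 0.007
grip_force: 0.0
time_s: 10.55
position: [0.533, -0.3403, 0.2197]
tcp_rot: [3.141, 0.0, 1.572]
contact_force: [-0.2, 0.0, -1.2]
finger_gap: 0.006
grip_force: 0.0
159 [ 0.569638   -0.05039734  0.04794043] 0.04792247899596003 [0.00050761 0.00784926 0.04794043]
162 [ 0.5651794  -0.05555787  0.04856577] 0.04866706503048379 [0.01558517 0.02623518 0.04856577]
start top [ 0.53240398 -0.36030367  0.06645573] 453
```

The button bottomed out: z stopped at 0.0613 while the force rose to 11 N. It is back out at 0.0665, and the blank is flat and seated.

```bash
python3 -c "from bench import *; print(close_job())"
```

```text
the job is handed in; nothing more can be done
None
```

The job is handed in: the blank lies flat in the larger nest, and the start button was pressed fully in and sprang back. I never touched the stop button, V-block, battery or ring gauge, and the one mishap was a brief 82 N fingertip knock on the plate, under the 120 N limit.

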